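# Confirm the green pick on the pick-to-light rail

### The arm

A 7-joint arm with a two-finger parallel gripper is mounted at the origin on the work surface. World frame = base frame: x ahead of the robot, y to its left, z up, the work surface at z = 0. Lengths are in m, angles in degrees, forces in N, time in s.
With the tool pointing down it reaches from about 0.35 to 0.9 m from the base axis. Payload 7.2 kg.
Tool frame: the origin (TCP) lies between the finger pads; the fingertips stand 14 mm ahead of it and the grasp point (between the pads) lies 5 mm behind it; z points along the fingers, y is the line along which they close (so a half turn about z gives the same grasp; the last joint's range is limited). The gripper opens to 88 mm and grips with 3 to 60 N. Pads are 20 mm wide; open, the fingers measure 115 mm over their backs; the gripper's body (75 mm by 178 mm) begins 61 mm behind the grasp point.
Start: joints at [63.816, 23.554, -0.728, 91.456, 0.321, 64.991, -4.71], TCP at [0.237, -0.578, 0.237] pointing down, gripper open.
Joint ranges: [-169.25, 169.25], [-16.82, 113.86], [-84.01, 82.57], [7.8, 145.47], [-59.2, 239.2], [7.22, 106.19], [-163.78, 163.78]. Speed limits (degrees/s): [136.94, 136.94, 172.46, 172.46, 180, 180, 180].

### API

Orientations are given as a 3x3 rotation matrix whose columns are the frame's x, y, z axes.
In Python, from plant import readout, eyes, job gives the robot as it stands. The module is installed in compiled form; this text tells all that it offers.
- The arm moves only by the shell command python3 -m creep 'ROWS' [FORCE]. ROWS is JSON, a list of rows, each a list of 3 entries, a list of its own where there are three numbers: the opening in per cent of the stroke, from 0 (shut) to 100 (fully open), then the shift along the tool's x, y, z in cm, then the turn about the tool's z in degrees. In form: [[claw, [x, y, z], yaw], ...]. A call has 1 to 20 rows; each row shifts and turns the commanded pose from where the row before left it, along the tool's axes as they then stand; what a row does not reach is not made up. A row lasts 1/12 s, in which the tool goes at most 41.7 mm and 7.16 degrees, less where a joint would pass 70% of its speed; a pose out of reach is approached as far as the arm can. A call is refused whole if a number of a shift passes 4.17 or a number of a turn 7.16, either way. A call with a gripper value outside its range is refused whole. The fingers move at their own pace and stop on an object; FORCE is the grip in N (left out, the last holds). Time passes only in rows, so rows that do not move let the fingers close. It gives the time, the measured TCP pose, the force, the opening and the grip force at its end, in the units of the state.
- readout.observe(): the state, without advancing time (a new reading comes with each control period).
- eyes.grab_frame(name): name is "scene" or "top"; returns (picture, depth): 480x640x3 uint8, red, green, blue; 480x640 float32, m along the optical axis (not along the pixel's ray), 0 where there is no reading.
- eyes.camera_model(name): a dict with "fx", "fy", "cx", "cy" (pixels), "R" (3x3) and "t" (3): a world point X has camera coordinates R X + t. Camera axes: x right, y down, z forward; pixel columns grow to the right and rows downward; lengths in m; the calibration is good to about 2 mm. A picture is of the moment at which its call begins. camera_model takes no time and is no camera call.
- job.sign_off(): hands the job in; it is judged then, once.
The state is a dict: "clock": time; "joints": joint angles; "qd": joint speeds; "tau": joint torques, N m; "tool_pos": TCP position; "orientation": TCP orientation; "force": force on the tool from outside, world axes, zero at the start; "ft_torque": the same for the moment, N m; "finger_gap": finger opening in m; "gripper_force": force on a finger pad.
Only numpy, scipy, OpenCV 4.12 (cv2) and the standard library are available. Lean on these libraries where they do the work, as an engineer would, in place of code of your own. Each camera call takes 0.05 s, during which the arm holds its last target. There are 200 camera calls.

### The job

The vase for the green order has just been picked, so report it on the pick-to-light rail: with your fingertips gently press the green-lit button fully in, let it come back out, then press the white-lit order-complete button at the end of the rail fully in the same way and move the hand clear. Press gently, touch none of the other units on the rail (blue, red, unlit, and the yellow call unit) nor the two small keys beside the green button, and leave the picked vase, the amber glass and the candle in front of the rail standing where they are; nothing is to be picked up.

Things in the scene. Friction and masses are not known exactly. Their poses are not given: they have to be found in the camera images.
- green_top (a point): middle of the top of the green-lit round push button (25 mm across, 8 mm proud of the face, about 0.147 m above the bench). z points straight out of the button (pressing goes along -z), y along the rail to the left, x up the slope; the face leans 20 degrees towards the robot. Moves with the button. It sits in one of four bays, 120 mm apart
- green (a joint): travel of the green button in m: 0 out, 0.005 fully in. Spring: starts to move at 1.2 N, fully in at 4 N, then a hard stop; springs back when let go. It counts as pressed from 3.5 mm on
- green_plus (a joint): travel of the upper small grey count key (10 mm across, 2 mm proud) on the green unit, 42 mm to the right of the green button's middle and 11 mm up the slope: 0 out, 0.0015 in. Must not be pressed
- green_minus (a joint): the same for the lower count key, 42 mm to the right and 11 mm down the slope. Must not be pressed
- green_unit: the green bay unit on the rail: white housing 110 mm along the rail x 46 x 26 mm, 25 mm button at the centre of its face, dark window to its left, two small grey count keys to its right. Origin at the centre of the housing's back; button top 34 mm out from it. its button is the one to press; z of this frame is vertical, y along the rail to the left
- order_top (a point): middle of the top of the white-lit order-complete button (32 mm across, top 8 mm proud) on the larger grey unit at one end of the rail, left or right end, about 0.151 m above the bench; axes as for green_top
- order (a joint): travel of the white button in m: 0 out, 0.005 fully in; same spring as the green one; counts as pressed from 3.5 mm on
- order_unit: the order unit: grey housing 115 mm along the rail x 62 x 30 mm, white-lit button at the centre of its face, dark window on its left. Origin at the centre of the housing's back
- blue_unit: bay unit on the rail: white housing 110 mm along the rail x 46 x 26 mm, 25 mm button at the centre of its face, dark window to its left, two small grey count keys to its right. Origin at the centre of the housing's back; button top 34 mm out from it. Must not be touched; this one's button is lit blue (another picker's order)
- red_unit: bay unit on the rail: white housing 110 mm along the rail x 46 x 26 mm, 25 mm button at the centre of its face, dark window to its left, two small grey count keys to its right. Origin at the centre of the housing's back; button top 34 mm out from it. Must not be touched; this one's button is lit red (another picker's order)
- dark_unit: bay unit on the rail: white housing 110 mm along the rail x 46 x 26 mm, 25 mm button at the centre of its face, dark window to its left, two small grey count keys to its right. Origin at the centre of the housing's back; button top 34 mm out from it. Must not be touched; this one's button is unlit, dark grey
- call_unit: the call unit at the other end of the rail: grey housing 115 x 62 x 30 mm with a yellow-lit button 32 mm across and a small amber lamp on its right. Origin at the centre of the housing's back. Must not be touched
- rack: fixed low chrome wire rack on the bench, 0.80 m along y, posts 0.18 m tall at its four corners. Origin on the bench under the middle of the aluminium rail, whose top is 0.115 m up; the rail runs along the rack's y. Behind the rail (x from 0.05 to 0.31 m) stand vases in cardboard sleeves, up to 0.12 m high
- picked_vase: loose bystander: clear glass vase in an open cardboard sleeve 92 x 92 mm, 103 mm tall in all, standing between the robot and the rail; origin under its centre
- votive: loose bystander: amber glass 68 mm across, 72 mm tall, between the robot and the rail; origin under its centre
- candle: loose bystander: cream pillar candle 70 mm across, 93 mm tall with its wick, between the robot and the rail; origin under its centre

How it is judged:
By the outcome, as a careful person would: the job done as asked, in the order asked, and still so for the second after the job is handed in, with the robot touching nothing.
It also fails if it takes over 51 s, if anything falls off the work surface, if the arm or the gripper's body presses on something with over 40 N, if the wrist force passes 120 N, or if a joint passes its speed limit or range.

## Working session

There is one attempt and no reset: what is moved stays moved. The work goes in short steps, Python scripts to look and compute and a shell command to move; the robot and the scene stay as the last step left them, time stands still between calls to the robot, and variables do not carry over. Pictures are saved under pics/ and viewed, at most 10 in all, crops included, and the job is handed in when it is done.

```bash
mkdir -p pics; python3 - <<'E'
from plant import readout, eyes
import cv2,numpy as np
for n in("scene","top"):
    p,d=eyes.grab_frame(n); cv2.imwrite(f"pics/{n}0.png",p[:,:,::-1]); np.savez(f"{n}0.npz",p=p,d=d)
    print(n,eyes.camera_model(n))
s=readout.observe(); print({k:np.round(v,3).tolist() for k,v in s.items()})
E
```

```text
scene {'fx': 523.4480076581096, 'fy': 523.4480076581096, 'cx': 321.8693282956412, 'cy': 238.93797690374575, 'R': array([[-0.8139497 ,  0.58089688,  0.0066856 ],
       [ 0.44987488,  0.63756019, -0.62540355],
       [-0.36755744, -0.50603935, -0.78027284]]), 't': array([ 0.38772068, -0.1505262 ,  1.28614916])}
top {'fx': 536.1876835876659, 'fy': 536.1876835876659, 'cx': 311.19012082536943, 'cy': 231.46641716254385, 'R': array([[ 0.00161514, -0.99975975,  0.0218594 ],
       [-0.99204174, -0.00435399, -0.12583417],
       [ 0.12589911, -0.0214822 , -0.99181043]]), 't': array([0.00180914, 0.51552905, 1.2247937 ])}
{'clock': 0.1, 'joints': [63.814, 23.595, -0.728, 91.497, 0.321, 64.991, -4.711], 'qd': [0.039, -0.049, -0.01, -0.172, 0.05, -0.041, 0.051], 'tau': [0.002, -58.91, 0.644, -29.171, -0.054, 0.014, 0.0], 'tool_pos': [0.237, -0.578, 0.236], 'orientation': [[0.925, 0.379, -0.001], [0.379, -0.925, 0.001], [-0.0, -0.001, -1.0]], 'force': [0.218, -0.41, 1.178], 'ft_torque': [-0.005, 0.044, 0.007], 'gripper_force': 0.0, 'finger_gap': 0.088}
```

View pics/scene0.png

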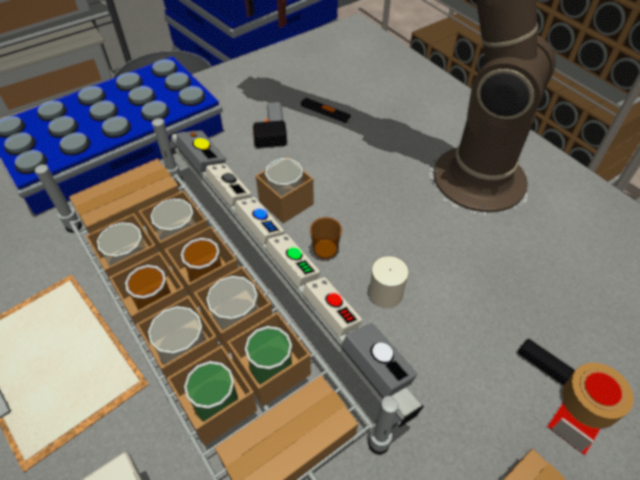

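View pics/top0.png

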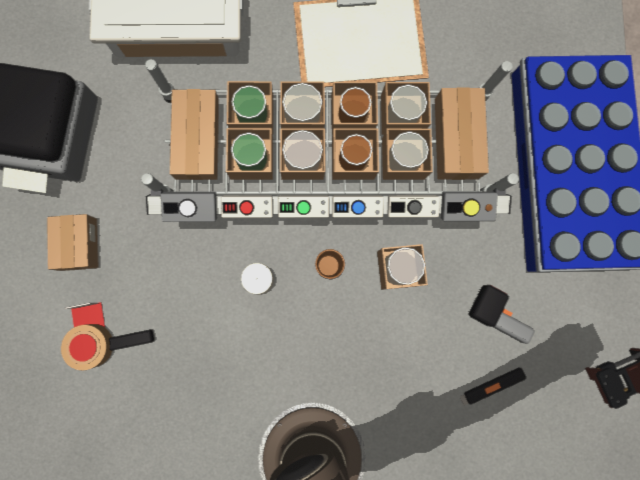

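The top view shows the rail running horizontally at row ~208: white order (188,208), red (247,208), green (303,208), blue (358,208), unlit (414,208) and yellow (471,208). The glass, candle and vase stand at rows 265–280. The scene view shows green at (294,254) and white at (382,352).

```bash
cat > m.py <<'E'
import cv2,numpy as np
from plant import eyes
def ray(n,uv):
    c=eyes.camera_model(n);R,t=c["R"],c["t"]
    v=R.T@np.array([(uv[0]-c["cx"])/c["fx"],(uv[1]-c["cy"])/c["fy"],1]); return -R.T@t,v/np.linalg.norm(v)
def plane(n,uv,z):
    o,v=ray(n,uv); return o+v*(z-o[2])/v[2]
def tri(a,b):
    A=np.zeros((3,3));y=np.zeros(3)
    for n,uv in(("top",a),("scene",b)):
        o,v=ray(n,uv);P=np.eye(3)-np.outer(v,v);A+=P;y+=P@o
    return np.linalg.solve(A,y)
def blob(p,guess,kind,r=14):
    h=cv2.cvtColor(p,cv2.COLOR_RGB2HSV).astype(int);H,S,V=h[...,0],h[...,1],h[...,2]
    m={"g":(abs(H-65)<20)&(S>110)&(V>110),"w":(S<40)&(V>190),"y":(abs(H-29)<8)&(S>150)&(V>120),"r":((H<8)|(H>172))&(S>130)&(V>120)}[kind]
    k=np.zeros_like(m);u,v=guess;k[v-r:v+r,u-r:u+r]=1
    n,l,st,c=cv2.connectedComponentsWithStats((m&k).astype(np.uint8)); i=1+np.argmax(st[1:,4]); return c[i],st[i].tolist()
E
python3 - <<'E'
from m import *
P={n:np.load(n+"0.npz") for n in("top","scene")}
for nm,k,a,b,z in(("green","g",(303,208),(294,254),.147),("order","w",(188,208),(382,352),.151),("red","r",(247,208),(334,300),.147),("call","y",(471,208),(202,145),.151)):
    A,sa=blob(P["top"]["p"],a,k);B,sb=blob(P["scene"]["p"],b,k)
    print(nm,A.round(1),sa,B.round(1),sb,plane("top",A,z).round(4),plane("scene",B,z).round(4),tri(A,B).round(4))
E
```

```text
green [303.1 207.3] [297, 202, 13, 12, 122] [294.  252.9] [287, 247, 15, 12, 136] [0.5531 0.0232 0.147 ] [0.5585 0.0261 0.147 ] [0.5551 0.0224 0.1401]
order [187.  207.6] [180, 201, 15, 14, 165] [382.3 351.5] [373, 343, 19, 18, 259] [0.5504 0.2697 0.151 ] [0.5543 0.2719 0.151 ] [0.5517 0.2705 0.1455]
red [246.  207.4] [240, 202, 13, 12, 118] [334.  299.2] [327, 293, 15, 13, 159] [0.5523 0.1453 0.147 ] [0.5576 0.1478 0.147 ] [0.5542 0.1452 0.1402]
call [465. 211.] [465, 211, 1, 1, 1] [201.1 143.3] [193, 138, 17, 11, 137] [ 0.5462 -0.3242  0.151 ] [ 0.5595 -0.3349  0.151 ] [ 0.5533 -0.3299  0.1491]
```

```bash
python3 -m creep '[[0,[0,0,0],5.6],[0,[0,0,0],5.6],[0,[0,0,0],5.6],[0,[0,0,0],5.5],[0,[1.5,-3,0],0],[0,[1.5,-3,0],0],[0,[1.5,-3,0],0],[0,[1.5,-3,0],0],[0,[1.5,-3,0],0],[0,[1.5,-3,0],0],[0,[1.5,-3,0],0],[0,[1.5,-3,0],0],[0,[1.5,-3,0],0],[0,[1.5,-3,0],0],[0,[1.5,-3,0],0],[0,[1.5,-3,0],0],[0,[1.5,-3,0],0],[0,[1.5,-3,0],0],[0,[1.5,-3,0],0],[0,[0,0,0],0]]' 10; python3 -c "
from plant import readout;print(readout.observe())"
```

```text
clock: 1.77
tool_pos: [0.4645, -0.1219, 0.2367]
orientation: [[1.0, 0.008, 0.001], [0.008, -1.0, 0.003], [0.001, -0.003, -1.0]]
force: [-0.3, 0.3, 0.8]
finger_gap: 0.0005
gripper_force: 0.0
{'clock': 1.7667, 'joints': array([ 21.91983189,  10.22493517, -14.59418066, 110.17071124,
         2.77697272,  59.90114485, -83.4076548 ]), 'qd': array([ 2.95199578, -0.46316047,  4.50574035,  1.17133157,  1.03146155,
        0.5512344 ,  6.63347295]), 'tau': array([-1.32329869e-01, -3.97757399e+01, -5.11880927e-01, -2.75045550e+01,
        3.46032036e-01,  3.13318649e-02, -1.36769380e+00]), 'tool_pos': array([ 0.46448713, -0.1218844 ,  0.23666654]), 'orientation': array([[ 0.9999702 ,  0.0076048 ,  0.00133268],
       [ 0.00760123, -0.99996756,  0.00266316],
       [ 0.00135289, -0.00265295, -0.99999557]]), 'force': array([-0.29762381,  0.26808141,  0.75342951]), 'ft_torque': array([ 0.04278755, -0.03515144, -0.02260519]), 'gripper_force': 0.0, 'finger_gap': 0.0005426366090003276}
```

```bash
python3 -m creep '[[0,[1.2,-2.4,0],0],[0,[1.2,-2.4,0],0],[0,[1.2,-2.4,0],0],[0,[1.2,-2.4,0],0],[0,[1.2,-2.4,0],0],[0,[1.2,-2.5,0],0],[0,[0,0,1.7],0],[0,[0,0,1.7],0],[0,[0,0,1.7],0],[0,[0,0,0],0],[0,[0,0,0],0]]'; python3 - <<'E'
from plant import eyes
import cv2,numpy as np
o=[]
for n,(u,v) in(("scene",(294,254)),("top",(303,208))):
    p,d=eyes.grab_frame(n); np.savez(n+"1.npz",p=p,d=d)
    o.append(cv2.resize(p[v-60:v+60,u-50:u+50,::-1],None,fx=4,fy=4,interpolation=cv2.INTER_CUBIC))
cv2.imwrite("pics/c1.png",np.hstack(o))
E
```

```text
clock: 2.68
tool_pos: [0.5335, 0.0163, 0.185]
orientation: [[1.0, -0.0, -0.002], [-0.0, -1.0, -0.0], [-0.002, 0.0, -1.0]]
force: [-0.0, -0.1, 0.5]
finger_gap: 0.0006
gripper_force: 0.0
```

View pics/c1.png

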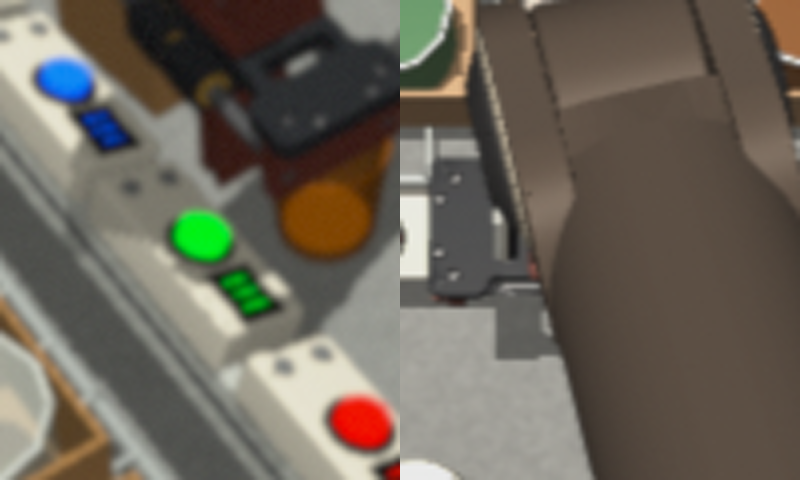

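The scene crop shows the green button at crop (202,236), with its keys upslope-right. A dark finger tapers down to about crop (255,145), which is pixel (308,230). The top view is blocked by the arm. I'll check the tip against its projection.

```bash
python3 - <<'E'
from m import *
c=eyes.camera_model("scene")
def pr(X):
    q=c["R"]@np.array(X)+c["t"]; return np.round([c["fx"]*q[0]/q[2]+c["cx"],c["fy"]*q[1]/q[2]+c["cy"],q[2]],3)
for X in((.5335,.0163,.171),(.5335,.0163,.25),(.555,.0235,.147)):print(pr(X))
d=np.load("scene1.npz")["d"]
print(d[226:238:2,300:320:2].round(3))
E
```

```text
[302.049 235.036   0.948]
[300.983 205.6     0.887]
[294.815 251.1     0.956]
[[0.907 0.91  0.834 0.834 0.805 0.801 0.801 0.803 0.8   0.803]
 [0.907 0.916 0.922 0.831 0.831 0.805 0.799 0.8   0.8   0.799]
 [0.914 0.919 0.929 0.927 0.83  0.805 0.802 0.798 0.8   0.801]
 [0.922 0.927 0.93  0.936 0.833 0.811 0.806 0.805 0.801 0.806]
 [0.928 0.929 0.932 0.938 0.944 0.816 0.809 0.807 0.809 0.814]
 [0.931 0.935 0.935 0.943 1.164 0.818 0.812 0.809 0.814 0.83 ]]
```

```bash
python3 -m creep '[[0,[0.33,-0.7,0],0],[0,[0.23,0,0.65],0],[0,[0.23,0,0.65],0],[0,[0.23,0,0.6],0],[0,[0,0,0],0],[0,[0,0,0],0],[0,[0,0,0],0]]'; python3 -m creep '[[0,[0.04,0,0.1],0],[0,[0.04,0,0.1],0],[0,[0,0,0],0],[0,[0,0,0],0]]'
```

```text
clock: 3.37
tool_pos: [0.5443, 0.0235, 0.1665]
orientation: [[1.0, -0.0, -0.0], [-0.0, -1.0, -0.0], [-0.0, 0.0, -1.0]]
force: [-0.7, 0.5, -0.3]
finger_gap: 0.0005
gripper_force: 0.0
clock: 3.7
tool_pos: [0.5452, 0.0235, 0.1647]
orientation: [[1.0, -0.0, 0.0], [-0.0, -1.0, -0.0], [0.0, 0.0, -1.0]]
force: [0.1, 0.3, 0.3]
finger_gap: 0.0004
gripper_force: 0.0
```

```bash
for i in 1 ; do python3 -m creep '[[0,[0.04,0,0.1],0],[0,[0.04,0,0.1],0],[0,[0,0,0],0],[0,[0,0,0],0]]' | grep -E "tool|force:"; python3 -m creep '[[0,[0.04,0,0.1],0],[0,[0,0,0],0],[0,[0,0,0],0]]'| grep -E "tool|force:"; python3 -m creep '[[0,[0.04,0,0.1],0],[0,[0,0,0],0],[0,[0,0,0],0]]'| grep -E "tool|force:"; python3 -m creep '[[0,[0.04,0,0.1],0],[0,[0,0,0],0],[0,[0,0,0],0]]'| grep -E "tool|force:"; done
```

```text
tool_pos: [0.5459, 0.0235, 0.1626]
force: [-0.2, 0.6, 0.1]
gripper_force: 0.0
tool_pos: [0.5463, 0.0235, 0.1617]
force: [-1.1, 0.4, 1.1]
gripper_force: 0.7
tool_pos: [0.5467, 0.0235, 0.1607]
force: [-1.0, 0.1, 1.0]
gripper_force: 1.0
tool_pos: [0.5471, 0.0235, 0.1596]
force: [-1.9, 0.1, 2.1]
gripper_force: 1.3
```

```bash
python3 -m creep '[[0,[0.04,0,0.1],0],[0,[0,0,0],0],[0,[0,0,0],0]]' | grep -E "tool|force:"; python3 -m creep '[[0,[0.04,0,0.1],0],[0,[0,0,0],0],[0,[0,0,0],0]]'| grep -E "tool|force:"; python3 -m creep '[[0,[0.02,0,0.05],0],[0,[0,0,0],0],[0,[0,0,0],0]]'| grep -E "tool|force:"
```

```text
tool_pos: [0.5475, 0.0235, 0.1586]
force: [-2.2, -0.8, 3.4]
gripper_force: 1.6
tool_pos: [0.5479, 0.0235, 0.1576]
force: [-2.0, -0.0, 3.2]
gripper_force: 1.9
tool_pos: [0.548, 0.0235, 0.1573]
force: [-3.4, 0.4, 4.6]
gripper_force: 2.8
```

```bash
python3 -m creep '[[0,[0.01,0,0.03],0],[0,[0,0,0],0],[0,[0,0,0],0]]'| grep -E "tool|force:"; python3 -c "
from plant import eyes
import cv2
p,d=eyes.grab_frame('scene');cv2.imwrite('pics/c2.png',cv2.resize(p[204:304,244:344,::-1],None,fx=5,fy=5,interpolation=cv2.INTER_CUBIC))"
```

```text
tool_pos: [0.5481, 0.0235, 0.1571]
force: [-3.6, 0.4, 6.6]
gripper_force: 3.9
```

View pics/c2.png

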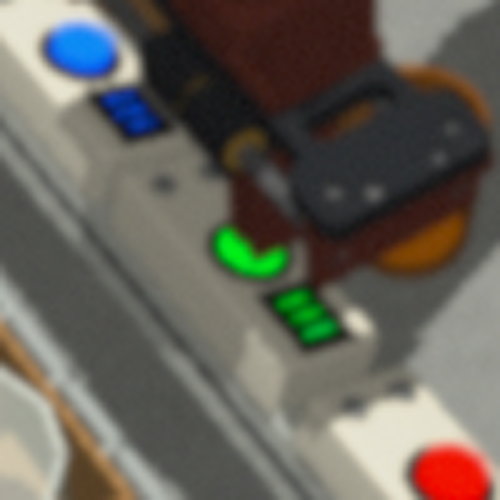

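The tip covers the near half of the green button at crop (250,250), clear of the keys at (165,185) and (208,170). The force jumped to 7.5 N, so the button is on its stop. Now I'll retract and go to the order button.

```bash
python3 -m creep '[[0,[-0.1,0,-0.3],0],[0,[-0.2,0,-0.6],0],[0,[-0.4,0,-1.1],0],[0,[-0.4,0,-1.1],0],[0,[-0.1,0,-0.9],0],[0,[0,0,0],0],[0,[0,-2.5,0],0],[0,[0,-2.5,0],0],[0,[0,-2.5,0],0],[0,[0,-2.5,0],0],[0,[0,-2.5,0],0],[0,[0,-2.5,0],0],[0,[0,-2.5,0],0],[0,[0,-2.5,0],0],[0,[0,-2.5,0],0],[0,[0,-2.2,0],0],[0,[0,0,0],0],[0,[0,0,0],0]]'; python3 - <<'E'
from m import *
p,d=eyes.grab_frame("scene")
print(blob(p,(294,254),"g"))
cv2.imwrite('pics/c3.png',cv2.resize(p[232:392,282:442,::-1],None,fx=3.5,fy=3.5,interpolation=cv2.INTER_CUBIC))
E
```

```text
clock: 7.33
tool_pos: [0.5359, 0.2718, 0.1966]
orientation: [[1.0, 0.002, -0.0], [0.002, -1.0, 0.0], [-0.0, -0.0, -1.0]]
force: [-0.4, -1.0, -0.9]
finger_gap: 0.0006
gripper_force: 0.0
(array([294.05263158, 253.03759398]), [287, 248, 15, 11, 133])
```

View pics/c3.png

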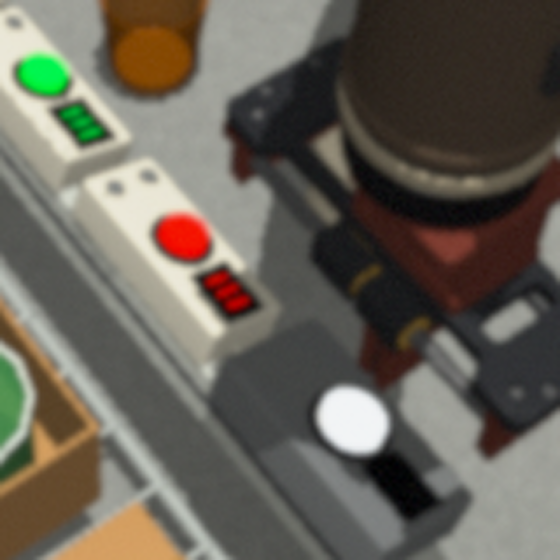

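Green is back out, at the same image position as before. The hand stands over the white button at crop (352,420), clear of it.

```bash
python3 -m creep '[[0,[0,0.1,0.7],0],[0,[0.2,0,0.7],0],[0,[0.2,0,0.7],0],[0,[0.2,0,0.5],0],[0,[0,0,0],0],[0,[0,0,0],0],[0,[0,0,0],0]]'| grep -E "tool|force:"; python3 -m creep '[[0,[0.04,0,0.1],0],[0,[0.04,0,0.1],0],[0,[0,0,0],0],[0,[0,0,0],0]]'| grep -E "tool|force:";python3 -m creep '[[0,[0.04,0,0.1],0],[0,[0.04,0,0.1],0],[0,[0,0,0],0],[0,[0,0,0],0]]'| grep -E "tool|force:"; python3 -m creep '[[0,[0.04,0,0.1],0],[0,[0,0,0],0],[0,[0,0,0],0]]'| grep -E "tool|force:"; python3 -m creep '[[0,[0.04,0,0.1],0],[0,[0,0,0],0],[0,[0,0,0],0]]'| grep -E "tool|force:"
```

```text
tool_pos: [0.5425, 0.2695, 0.1709]
force: [0.1, 0.7, 0.7]
gripper_force: 0.0
tool_pos: [0.5432, 0.2696, 0.1689]
force: [-0.1, -0.4, 0.2]
gripper_force: 0.0
tool_pos: [0.544, 0.2695, 0.1668]
force: [-0.7, 0.3, 0.5]
gripper_force: 0.1
tool_pos: [0.5443, 0.2696, 0.1659]
force: [0.7, -0.2, 1.7]
gripper_force: 0.7
tool_pos: [0.5447, 0.2696, 0.1649]
force: [-0.7, -1.1, 1.5]
gripper_force: 1.0
```

```bash
python3 -m creep '[[0,[0.04,0,0.1],0],[0,[0.04,0,0.1],0],[0,[0,0,0],0],[0,[0,0,0],0]]'| grep -E "tool|force:";python3 -m creep '[[0,[0.04,0,0.1],0],[0,[0,0,0],0],[0,[0,0,0],0]]'| grep -E "tool|force:"; python3 -m creep '[[0,[0.02,0,0.05],0],[0,[0,0,0],0],[0,[0,0,0],0]]'| grep -E "tool|force:"
```

```text
tool_pos: [0.5455, 0.2696, 0.1629]
force: [-1.0, -0.0, 3.5]
gripper_force: 1.6
tool_pos: [0.5459, 0.2696, 0.1619]
force: [-2.0, 0.3, 2.8]
gripper_force: 1.9
tool_pos: [0.546, 0.2696, 0.1616]
force: [-2.4, 1.0, 4.8]
gripper_force: 2.8
```

```bash
python3 -m creep '[[0,[0.01,0,0.03],0],[0,[0,0,0],0],[0,[0,0,0],0]]'| grep -E "tool|force:"; python3 -m creep '[[0,[-0.1,0,-0.3],0],[0,[-0.2,0,-0.6],0],[0,[-0.4,0,-1.1],0],[0,[-0.4,0,-1.1],0],[0,[-0.5,0,-1.5],0],[0,[-1,0,-2],0],[0,[-1,0,-2],0],[0,[-1,0,-1],0],[0,[-2,0,0],0],[0,[-2,0,0],0],[0,[0,0,0],0],[0,[0,0,0],0],[0,[0,0,0],0],[0,[0,0,0],0]]'; python3 - <<'E'
from m import *
p,d=eyes.grab_frame("scene")
print(blob(p,(294,254),"g"),blob(p,(382,352),"w"))
cv2.imwrite('pics/c4.png',p[:,:,::-1])
E
```

```text
tool_pos: [0.5461, 0.2696, 0.1614]
force: [-2.9, -0.4, 5.6]
gripper_force: 3.6
clock: 11.38
tool_pos: [0.4609, 0.2693, 0.2571]
orientation: [[1.0, -0.001, 0.0], [-0.001, -1.0, 0.0], [0.0, -0.0, -1.0]]
force: [1.0, 0.1, -0.7]
finger_gap: 0.0007
gripper_force: 0.0
(array([294.05263158, 253.03759398]), [287, 248, 15, 11, 133]) (array([382.46953405, 351.4265233 ]), [373, 343, 20, 18, 279])
```

View pics/c4.png

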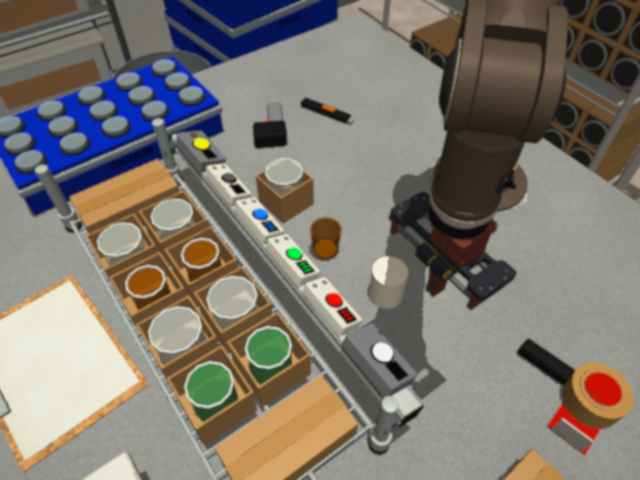

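Both buttons are back out: green at (294,253), white at (382,351). The vase (285,187), glass (325,238) and candle (388,281) haven't moved, and the hand is clear.

```bash
python3 -c "from plant import job;print(job.sign_off())"
```

```text
the job is handed in; nothing more can be done
None
```

I pressed the green button and then the white order-complete button to their stops (about 6–8 N at the tool); both came back out, the hand is clear, the vase, glass and candle stand where they were, and I handed the job in at about 11.4 s.

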